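Stack the electrolysis cell plates and fold its cover shut

TASK

Build up the electrolysis cell: lay the white separator frame squarely on the steel plate that already lies in the cell, without shifting that plate, then lay the copper plate squarely on the separator, so that the edges of all three line up; set both down rather than dropping them. Then fold the blue hinged cover gently all the way down until it is level over the pile, and let go. Leave the other things on the bench where they are.

Things in the scene. Friction and masses are not known exactly. Their poses are not given: they have to be found in the camera images.
- cell: grey plastic cell base, a slab 185 x 100 x 15 mm fixed to the bench. Origin: on the bench surface, under the place of the pile; the slab runs from 79 mm before (-x) to 106 mm behind (+x) it along its own x axis, which points from the pile to the hinge; z up. Two 42 mm high hinge cheeks (6 mm thick, at y = +-46 mm) stand at its +x end.
- cover (a joint): angle of the blue hinged cover (flat plate 150 long x 84 wide x 8 mm thick, white free edge). 0 = level over the pile (underside 43.5 mm above the bench, hard stop); grows as it opens; 1.57 = upright; at most 2.1. Starts upright or leaning back, away from the pile. The hinge is stiff: the cover stays where it is left and takes about 2 to 3 N at its free edge to move.
- cover_hinge (a point): point on the hinge axis, middle of the width, in the middle of the cover's thickness: 84 mm along the cell's +x from its origin and 47.5 mm above the bench. The hinge axis runs along the cell's y. Its own x axis points from the cover's free edge to the hinge, its own z axis is the cover's outer face direction (up when shut).
- cover_edge (a point): middle of the cover's free edge, 150 mm from the hinge, in the middle of its thickness.
- steel_plate: bright steel plate with dark grooves on top, 110 (x) x 64 (y) x 8 (z) mm, 0.43 kg, loose, already lying flat on the cell's slab (underside 15 mm above the bench), within a few mm and degrees of the cell's origin and axes. Origin: centre of its underside.
- separator: white plastic separator, a flat rectangular frame 110 (x) x 64 (y) x 10 (z) mm with a 72 x 34 mm window, about 0.06 kg, lying flat on the bench. Origin: centre of its underside (in the window).
- copper_plate: copper plate 110 (x) x 64 (y) x 8 (z) mm with dark grooves on top, about 0.5 kg, lying flat on the bench. Origin: centre of its underside.
- petri_dish: bystander: closed petri dish, 92 mm across, 18 mm high. Origin: centre of its underside.
- beaker: bystander: glass beaker, 72 mm across, 90 mm high. Origin: centre of its underside.
- reagent_bottle: bystander: amber bottle with blue cap, 64 mm across, 130 mm high. Origin: centre of its underside.
- multimeter: bystander: yellow multimeter lying face up, 150 (x) x 75 (y) x 41 mm high. Origin: centre of its underside.
- spatula: bystander: flat steel lab spatula, about 180 mm long (its x), up to 16 mm wide and 6 mm high, lying between the cell and the loose plates. Origin: middle of its underside.
There are look-alikes about, which are no part of the job. There is more than one size of the copper_plate; the one meant has the size given above. What is shaped like the separator but turquoise is not meant.

How it is judged (in metres and radians):
On the way, in this order (a step that is already met when the one before it is completed fails the run):
1. the separator lies squarely on the steel plate, released (horizontal distance between separator and steel_plate below 0.006 m and angle between the x axis of separator and the x axis of steel_plate, either way round below 0.09 rad and z of separator in the frame of steel_plate between 0.006 and 0.01 m and contact force between the fingers and separator below 0.1 N), for 0.2 s.
2. the copper plate lies squarely on the separator, released (horizontal distance between copper_plate and separator below 0.006 m and angle between the x axis of copper_plate and the x axis of separator, either way round below 0.09 rad and z of copper_plate in the frame of separator between 0.008 and 0.012 m and contact force between the fingers and copper_plate below 0.1 N), for 0.2 s.
3. the cover is folded level (value of joint cover below 0.07 rad), for 0.2 s.
At the end, for the whole second after the job is handed in: The steel plate is still in its place (moved less than 8 mm), the separator lies flat on it and the copper plate flat on the separator, each centred on the one below within 6 mm and parallel to it within 0.09 rad (about 5 degrees), all at rest, and the cover is folded level (angle below 0.07 rad) (value of joint cover below 0.07 rad and horizontal distance between separator and steel_plate below 0.006 m and angle between the x axis of separator and the x axis of steel_plate, either way round below 0.09 rad and z of separator in the frame of steel_plate between 0.006 and 0.01 m and horizontal distance between copper_plate and separator below 0.006 m and angle between the x axis of copper_plate and the x axis of separator, either way round below 0.09 rad and z of copper_plate in the frame of separator between 0.008 and 0.012 m and distance of steel_plate from where it was at the start of the episode below 0.008 m and angle between copper_plate's own z axis and vertical below 0.05 rad and linear speed of each of copper_plate, separator below 0.02 m/s); the robot touches nothing.
It fails at once if the copper plate is dropped (falls freely more than about 2 cm) (contact force between anything else and copper_plate below 0.05 N and linear speed of copper_plate above 0.6 m/s).
It fails at once if the separator is dropped (falls freely more than about 2 cm) (contact force between anything else and separator below 0.05 N and linear speed of separator above 0.6 m/s).
It fails at once if the cover is slammed (faster than 3 rad/s) (velocity of joint cover below -3 rad/s).
It fails at once if a bystander is moved by more than 4 cm (distance of any of petri_dish, beaker, reagent_bottle, multimeter, spatula from where it was at the start of the episode above 0.04 m).
It also fails if it takes over 72 s, if anything falls off the work surface, if the arm or the gripper's body presses on something with over 40 N, if the wrist force passes 120 N, or if a joint passes its speed limit or range.

ROBOT

A 6-joint arm with a two-finger parallel gripper is mounted at the origin on the work surface. World frame = base frame: x ahead of the robot, y to its left, z up, the work surface at z = 0. Lengths are in mm, angles in degrees, forces in N, time in s.
With the tool pointing down it reaches from about 275 to 850 mm from the base axis. Payload 19 kg.
Tool frame: the origin (TCP) lies on the front face of the gripper's body, between the roots of the fingers; the fingertips stand 73 mm ahead of it and the grasp point (between the pads) lies 54 mm ahead of it; z points along the fingers, y is the line along which they close (so a half turn about z gives the same grasp; the last joint's range is limited). The gripper opens to 85 mm and grips with 20 to 120 N. Pads are 22 mm wide; open, the fingers measure 114 mm over their backs; the gripper's body (76 mm by 85 mm) begins 54 mm behind the grasp point. The pads swing forward as they close: fully open they stand 13 mm farther back than shut.
Start: joints at [63.541, 8.623, 82.357, -0, 89.026, -7.678], TCP at [185.134, 544.357, 303.867] pointing down, gripper open.
Joint ranges: [-160.23, 160.23], [-39.13, 120.54], [6.94, 153.29], [-79.49, 259.48], [9.18, 160.14], [-161.06, 161.06]. Speed limits (degrees/s): [108.29, 108.29, 127.2, 172.46, 172.46, 172.46].

INTERFACE

Orientations are given as [roll, pitch, yaw] about the fixed x, y, z axes, in that order (R = Rz(yaw) Ry(pitch) Rx(roll)).
In Python, from station import arm gives the robot as it stands.
- The arm moves only by the shell command python3 -m crank 'ROWS' [FORCE]. ROWS is JSON, a list of rows, each a list of 7 numbers: the finger opening in m, from 0 to 0.0854, then the shift along the tool's x, y, z in m, then the turn, a rotation vector about the tool's x, y, z in units of 6 degrees (1.0 is 6 degrees). In form: [[jaw, x, y, z, ax, ay, az], ...]. A call has exactly 8 rows; each row shifts and turns the commanded pose from where the row before left it, along the tool's axes as they then stand; what a row does not reach is not made up. A row lasts 1/8 s, in which the tool goes at most 62.5 mm and 10.7 degrees, less where a joint would pass 70% of its speed; a pose out of reach is approached as far as the arm can. A call with a gripper value outside its range is refused whole. The fingers move at their own pace and stop on an object; FORCE is the grip in N (left out, the last holds). Time passes only in rows, so rows that do not move let the fingers close, or fill a call up. It gives the time, the measured TCP pose, the force, the opening and the grip force at its end, in the units of the state.
- arm.observe(): the state, without advancing time (a new reading comes with each control period).
- arm.snapshot(name): name is "scene" or "top" or "wrist"; returns (picture, depth): 480x640x3 uint8, red, green, blue; 480x640 float32, mm along the optical axis (not along the pixel's ray), 0 where there is no reading.
- arm.camera_info(name): a dict with "camera_matrix" (3x3 intrinsics, pixels), "D" ([k1, k2, p1, p2, k3] as OpenCV has them; the pictures are not rectified), "R" (3x3) and "t" (3): a world point X has camera coordinates R X + t. Camera axes: x right, y down, z forward; pixel columns grow to the right and rows downward; lengths in mm; the calibration is good to about 2 mm. A picture is of the moment at which its call begins: read the wrist's pose just before it. camera_info takes no time and is no camera call; for the wrist camera it gives the pose at the moment of the call.
- arm.job_done(): hands the job in; it is judged then, once.
The state is a dict: "time_s": time; "joints": joint angles; "joint_vel": joint speeds; "tau": joint torques, N m; "tool_pos": TCP position; "tcp_rot": TCP orientation; "contact_force": force on the tool from outside, world axes, zero at the start; "ft_torque": the same for the moment, N m; "finger_gap": opening from 0.0 (shut) to 1.0 (fully open); "grasp_force": force on a finger pad.
Only numpy, scipy, OpenCV 4.12 (cv2) and the standard library are available. Lean on these libraries where they do the work, as an engineer would, in place of code of your own. Each camera call takes 0.05 s, during which the arm holds its last target. There are 200 camera calls.

## Working session

There is one attempt and no reset: what is moved stays moved. The work goes in short steps, Python scripts to look and compute and a shell command to move; the robot and the scene stay as the last step left them, time stands still between calls to the robot, and variables do not carry over. Pictures are saved under pics/ and viewed, at most 10 in all, crops included, and the job is handed in when it is done.

```bash
ls; mkdir -p pics; python3 - <<'E'
from station import arm
import cv2,numpy as np
print(arm.observe())
for n in("top","scene"):
    p,d=arm.snapshot(n); np.savez(f"pics/{n}0.npz",p=p,d=d); cv2.imwrite(f"pics/{n}0.png",p[...,::-1]); print(n,arm.camera_info(n))
E
```

```text
pics
{'time_s': 0.0, 'joints': array([ 6.35428344e+01,  8.64924548e+00,  8.23927011e+01,  1.48657449e-03,
        8.90262915e+01, -7.67846456e+00]), 'joint_vel': array([-0.04581127,  0.00981066,  0.13993942,  0.02532532,  0.05629552,
        0.05331461]), 'tau': array([ 4.20398370e-03, -7.13037372e+01, -5.70867598e+01,  1.72690861e-04,
        8.88350158e-03, -4.40241115e-05]), 'tool_pos': array([185.04840271, 544.23963035, 303.29500998]), 'tcp_rot': array([-1.79932572e+02, -1.05905466e-02,  1.61221267e+02]), 'contact_force': array([-0.6350473 , -0.17657764,  0.59125828]), 'ft_torque': array([-0.02034781,  0.0296274 , -0.00076885]), 'grasp_force': 0.0, 'finger_gap': 0.9999130760992783}
top {'camera_matrix': array([[567.64623244,   0.        , 306.56181558],
       [  0.        , 567.64623244, 247.27940502],
       [  0.        ,   0.        ,   1.        ]]), 'D': array([-0.00470005,  0.        ,  0.        ,  0.        ,  0.        ]), 'R': array([[-2.45790290e-02, -9.99692434e-01, -3.30286479e-03],
       [-9.91615465e-01,  2.47994479e-02, -1.26821752e-01],
       [ 1.26864655e-01,  1.58016285e-04, -9.91920024e-01]]), 't': array([ 126.91524535,  524.92265929, 1307.74051895])}
scene {'camera_matrix': array([[602.81754864,   0.        , 323.32566294],
       [  0.        , 602.81754864, 241.19726749],
       [  0.        ,   0.        ,   1.        ]]), 'D': array([0.00232387, 0.        , 0.        , 0.        , 0.        ]), 'R': array([[ 0.40856751,  0.91260514,  0.01498192],
       [ 0.76307326, -0.3325248 , -0.55420795],
       [-0.50079116,  0.23786367, -0.83224341]]), 't': array([-303.4579509 , -320.73625937, 1420.11753198])}
```

View pics/top0.png

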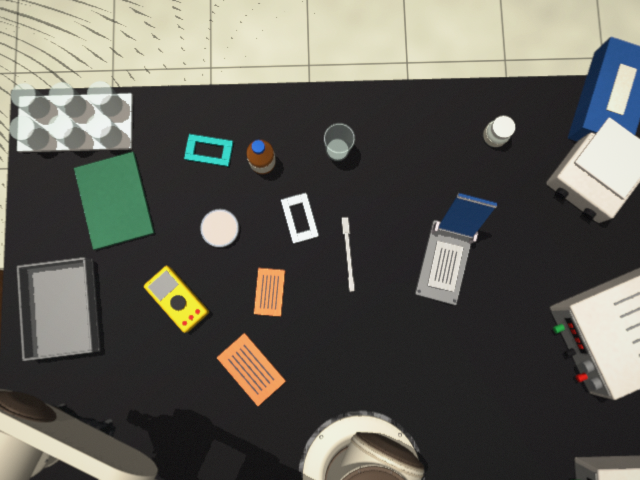

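View pics/scene0.png

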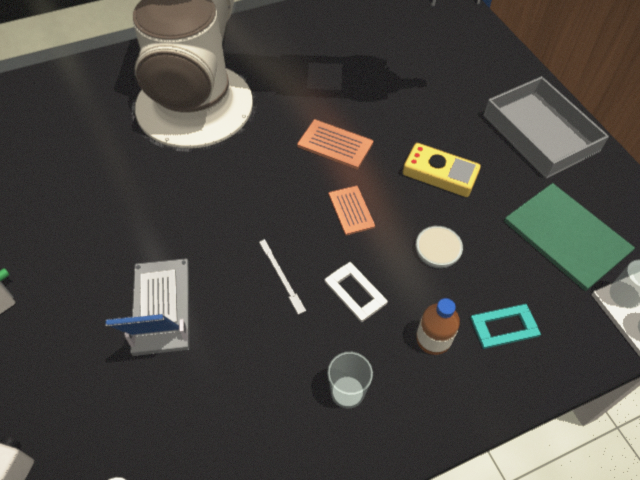

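The top view shows the white separator at (299,218), with its turquoise look-alike at (209,150). There are two copper plates, a small one at (269,292) and a large one at (251,369). The steel plate is in the cell at (446,265), with the cover open at (470,215). I'll measure these outlines, since size decides which copper plate is meant.

```bash
cat > h.py <<'E'
import numpy as np,cv2
from station import arm
def world(px,ci,z):
    "pixels Nx2 -> world xy on plane z"
    u=cv2.undistortPoints(np.float64(px).reshape(-1,1,2),ci["camera_matrix"],ci["D"]).reshape(-1,2)
    R,t=np.array(ci["R"]),np.array(ci["t"]); C=-R.T@t
    r=np.c_[u,np.ones(len(u))]@R
    return C+r*((z-C[2])/r[:,2])[:,None]
def pix(X,ci):
    R,t=np.array(ci["R"]),np.array(ci["t"])
    return cv2.projectPoints(np.float64(X).reshape(-1,3),cv2.Rodrigues(R)[0],t,ci["camera_matrix"],ci["D"])[0].reshape(-1,2)
def rect(mask,seed,ci,z):
    "component at seed pixel -> centre, long, short, angle of long axis (deg)"
    n,l=cv2.connectedComponents(mask.astype(np.uint8)); k=l[seed[1],seed[0]]
    if k==0: return None
    c=max(cv2.findContours((l==k).astype(np.uint8),0,cv2.CHAIN_APPROX_NONE)[0],key=len)
    w=world(c.reshape(-1,2),ci,z)[:,:2].astype(np.float32)
    b=cv2.boxPoints(cv2.minAreaRect(w)); e=b[1]-b[0],b[2]-b[1]
    L=max(e,key=np.linalg.norm); S=min(e,key=np.linalg.norm)
    return b.mean(0).round(1),np.linalg.norm(L).round(1),np.linalg.norm(S).round(1),np.degrees(np.arctan2(L[1],L[0])).round(2)%180
E
python3 - <<'E'
from h import *
ci=arm.camera_info("top");f=np.load("pics/top0.npz");p=f["p"].astype(int)
r,g,b=p[...,0],p[...,1],p[...,2]
cop=cv2.morphologyEx(((r>120)&(r>b+60)).astype(np.uint8),cv2.MORPH_CLOSE,np.ones((7,7)))
wh=(r>150)&(b>140)
print("small?",rect(cop,(269,292),ci,8)); print("big?",rect(cop,(251,369),ci,8))
print("sep",rect(wh,(286,212),ci,10),p[212,286])
print("turq",rect((g>r+50),(188,150),ci,10))
print("steel",[p[y,x] for x,y in((433,265),(446,250),(425,290))])
print("spat",world([(346,218),(351,290)],ci,3))
# cell slab corners as seen
print("cell front",world([(417,293),(456,304)],ci,15))
c=cv2.resize(p[180:320,380:520].astype(np.uint8),None,fx=4,fy=4,interpolation=2)
d=cv2.resize(p[240:410,200:310].astype(np.uint8),None,fx=560/170,fy=560/170,interpolation=2)[:560]
d=cv2.resize(d,(230*110//110,560)) if 0 else d
o=np.hstack([c[:560],d])[:, :800]
cv2.imwrite("pics/crop1.png",o[...,::-1]);print(o.shape)
E
```

```text
small? (array([427.4, 206. ], dtype=float32), np.float32(111.6), np.float32(64.5), np.float32(173.69))
big? (array([246.8, 252.2], dtype=float32), np.float32(150.4), np.float32(87.8), np.float32(40.04))
sep (array([604.3, 130. ], dtype=float32), np.float32(111.4), np.float32(63.8), np.float32(14.33)) [243 247 246]
turq (array([779.3, 350. ], dtype=float32), np.float32(113.3), np.float32(67.5), np.float32(79.44))
steel [array([225, 222, 215]), array([217, 211, 202]), array([164, 161, 157])]
spat [[601.22151762  16.17932456   3.        ]
 [426.094573    10.05410925   3.        ]]
cell front [[ 414.50664704 -145.18032805   15.        ]
 [ 386.27550999 -236.0820546    15.        ]]
(560, 800, 3)
```

View pics/crop1.png

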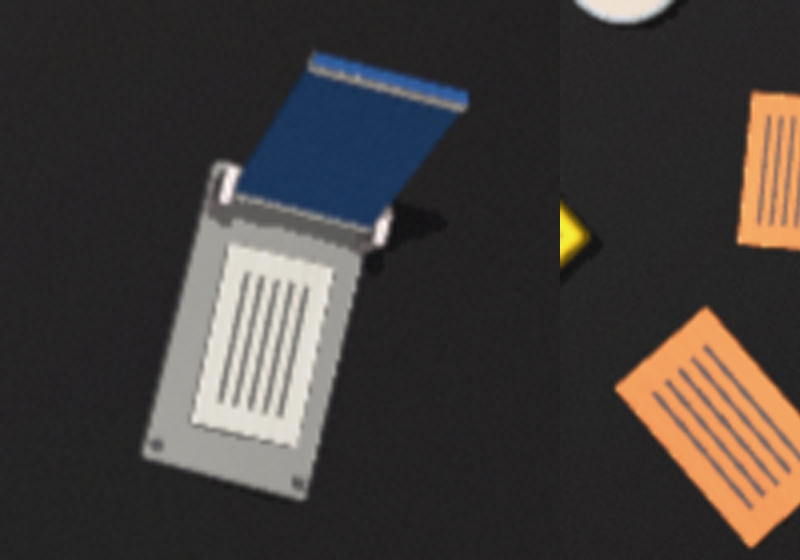

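The left crop shows the steel plate with corners at about (230,243), (334,268), (297,446) and (192,424), and the cover above it leaning back. The copper candidates are the small plate at (269,292), 111.6 x 64.5 mm, and the large one at (251,369), 150 x 88 mm. The small one fits the given 110 x 64 mm. The white frame at (299,218), 111 x 64 mm, is the separator.

```bash
python3 - <<'E'
from h import *
ci=arm.camera_info("top");f=np.load("pics/top0.npz");p=f["p"].astype(int)
m=cv2.morphologyEx((p.min(2)>190).astype(np.uint8),cv2.MORPH_CLOSE,np.ones((5,5)))
for s in((446,265),(440,262)): print("steel",rect(m,s,ci,23))
q=np.array([(230,243),(334,268),(297,446),(192,424)])/4+np.array([380,180])
w=world(q,ci,23);print(w.mean(0),w)
a=np.radians(-17.2);ux=np.array([np.cos(a),np.sin(a)]);uy=np.array([-ux[1],ux[0]])
fm=world([(417,293),(456,304)],ci,15).mean(0)[:2]; o=fm+79*ux; print("cell origin",o)
fe=np.array([(312,58),(468,102)])/4+np.array([380,180]); print("obs",fe)
for th in np.radians(range(85,122,4)):
    c=np.r_[o+84*ux,47.5]; c=c+150*np.r_[-ux*np.cos(th),np.sin(th)]
    print(round(np.degrees(th)),pix([c+np.r_[uy*42,0],c-np.r_[uy*42,0]],ci).round(1).tolist())
E
python3 -c "
from h import *
print(arm.camera_info('wrist'))"
```

```text
steel (array([ 476.8, -213.8], dtype=float32), np.float32(108.6), np.float32(62.3), np.float32(164.86))
steel (array([ 476.8, -213.8], dtype=float32), np.float32(108.6), np.float32(62.3), np.float32(164.86))
[ 475.81325059 -215.0631433    23.        ] [[ 537.15156895 -198.6067908    23.        ]
 [ 520.59636111 -259.6649       23.        ]
 [ 415.50889727 -231.57837328   23.        ]
 [ 429.99617502 -170.40250912   23.        ]]
cell origin [ 475.85806912 -213.99212728]
obs [[458.  194.5]
 [497.  205.5]]
85 [[454.0, 220.3], [493.3, 231.1]]
89 [[455.3, 215.5], [494.5, 226.3]]
93 [[456.5, 210.8], [495.6, 221.5]]
97 [[457.6, 206.1], [496.7, 216.9]]
101 [[458.5, 201.6], [497.5, 212.3]]
105 [[459.4, 197.3], [498.3, 207.9]]
109 [[460.1, 193.1], [498.9, 203.7]]
113 [[460.8, 189.1], [499.4, 199.7]]
117 [[461.3, 185.4], [499.7, 195.9]]
121 [[461.7, 181.9], [499.9, 192.4]]
{'camera_matrix': array([[381.26823144,   0.        , 317.85693748],
       [  0.        , 381.26823144, 237.06617318],
       [  0.        ,   0.        ,   1.        ]]), 'D': array([-0.02625465,  0.        ,  0.        ,  0.        ,  0.        ]), 'R': array([[ 3.20919141e-01,  9.47106336e-01, -7.02147259e-04],
       [ 9.13592802e-01, -3.09367717e-01,  2.63893555e-01],
       [ 2.49718036e-01, -8.53299696e-02, -9.64551553e-01]]), 't': array([-574.9635097 ,  -35.60770446,  377.39777842])}
```

```bash
cat >> h.py <<'E'
from scipy.spatial.transform import Rotation as Ro
def go(*targets):
    "shift in tool axes (m) from here through targets (x,y,z,yaw), shift first and then turn; az in units"
    o=arm.observe(); p=o["tool_pos"]; R=Ro.from_euler("xyz",o["tcp_rot"],degrees=True)
    print("now",p.round(1),o["tcp_rot"].round(2),"t",round(o["time_s"],2))
    for x,y,z,yaw in targets:
        q=Ro.from_euler("xyz",[180,0,yaw],degrees=True)
        print("shift mm",R.inv().apply(np.array([x,y,z])-p).round(1),"turn units",((R.inv()*q).as_rotvec(degrees=True)/6).round(3))
        p=np.array([x,y,z]);R=q
E
python3 -c "
from h import *
go((604,130,260,194.3))"
```

```text
now [185.1 544.3 303.4] [-1.7994e+02 -1.0000e-02  1.6122e+02] t 0.1
shift mm [-530.  -257.3   43.5] turn units [-1.000e-02 -5.000e-03 -5.513e+00]
```

```bash
python3 -m crank '[[0.0854,-0.03,-0.0145,0.003,0,0,0],[0.0854,-0.044,-0.0213,0.004,0,0,0],[0.0854,-0.044,-0.0213,0.004,0,0,0],[0.0854,-0.044,-0.0213,0.004,0,0,0],[0.0854,-0.044,-0.0213,0.004,0,0,0],[0.0854,-0.044,-0.0213,0.004,0,0,0],[0.0854,-0.044,-0.0213,0.004,0,0,0],[0.0854,-0.044,-0.0213,0.004,0,0,0]]' 40 && python3 -m crank '[[0.0854,-0.044,-0.0213,0.004,0,0,0],[0.0854,-0.044,-0.0213,0.004,0,0,0],[0.0854,-0.044,-0.0213,0.004,0,0,0],[0.0854,-0.044,-0.0213,0.002,0,0,0],[0.0854,-0.016,-0.0083,0,0,0,-1.3],[0.0854,0,0,0,0,0,-1.5],[0.0854,0,0,0,0,0,-1.5],[0.0854,0,0,0,0,0,-1.2]]' && python3 -m crank '[[0.0854,0,0,0,0,0,0],[0.0854,0,0,0,0,0,0],[0.0854,0,0,0,0,0,0],[0.0854,0,0,0,0,0,0],[0.0854,0,0,0,0,0,0],[0.0854,0,0,0,0,0,0],[0.0854,0,0,0,0,0,0],[0.0854,0,0,0,0,0,0]]'
python3 - <<'E'
from h import *
ci=arm.camera_info("wrist");p,d=arm.snapshot("wrist")
cv2.imwrite("pics/w1.png",p[...,::-1]);np.savez("pics/w1.npz",p=p,d=d)
c=pix([604.3,130,10],ci)[0];print(c,"cam",-ci["R"].T@ci["t"])
m=p.min(2)>150
a=np.radians(14.3);s=pix([604.3+45*np.cos(a),130+45*np.sin(a),10],ci)[0].astype(int);print(s,rect(m,s,ci,10))
go((604,130,260,194.3))
E
```

```text
time_s: 1.1
tool_pos: [453.3, 279.3, 272.6]
tcp_rot: [-180.0, -0.0, 161.2]
contact_force: [0.5, 1.2, 0.2]
finger_gap: 1.006
grasp_force: 0.0
time_s: 2.1
tool_pos: [604.1, 130.2, 258.4]
tcp_rot: [180.0, -0.0, -165.5]
contact_force: [-0.9, 0.4, 0.4]
finger_gap: 1.0
grasp_force: 0.0
time_s: 3.1
tool_pos: [604.1, 130.3, 258.9]
tcp_rot: [-180.0, -0.0, -165.8]
contact_force: [0.1, -0.2, 0.4]
finger_gap: 1.001
grasp_force: 0.0
[317.6575959  213.00776895] cam [540.31987375 113.91372107 328.53816645]
[317 263] (array([606.2, 128.7], dtype=float32), np.float32(109.6), np.float32(64.2), np.float32(14.4))
now [604.1 130.3 258.9] [-1.7999e+02 -1.0000e-02 -1.6578e+02] t 3.15
shift mm [ 0.2 -0.2 -1.1] turn units [-0.001 -0.001 -0.014]
```

View pics/w1.png

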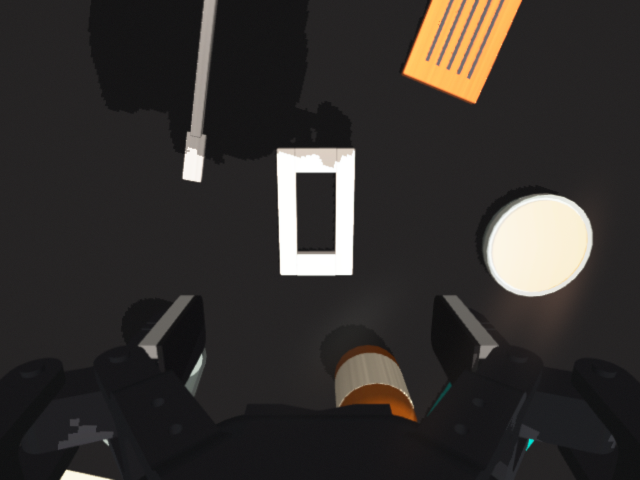

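The wrist view shows the white frame centred at (317,212), the finger pads at left (193,297) and right (442,297), and the bottle and beaker well beyond them. The wrist puts the separator at (606.2,128.7).

```bash
python3 - <<'E'
from h import *
ci=arm.camera_info("wrist");d=np.load("pics/w1.npz")["d"]
for u,v in((188,300),(192,300),(196,300),(198,320),(440,300),(445,300),(316,160),(316,262)):
    z=d[v,u]; q=cv2.undistortPoints(np.float64([[[u,v]]]),ci["camera_matrix"],ci["D"])[0,0]
    print(u,v,z,(ci["R"].T@(z*np.r_[q,1]-ci["t"])).round(1))
go((606.2,128.7,75,194.4))
E
```

```text
188 300 130.67683 [605.   84.3 208.2]
192 300 132.4991 [605.6  85.2 206.5]
196 300 132.72939 [605.3  86.5 206.3]
198 320 135.18742 [613.   88.4 205.9]
440 300 132.77118 [584.3 169.1 206.3]
445 300 131.90356 [583.6 170.5 207.1]
316 160 313.6801 [561.6 117.7   9.2]
316 262 336.08612 [647.3 139.4  10.2]
now [604.1 130.3 258.9] [-1.7999e+02 -1.0000e-02 -1.6578e+02] t 3.15
shift mm [ -1.6  -2.  183.9] turn units [-0.001 -0.001 -0.03 ]
```

```bash
python3 -m crank '[[0.078,-0.0016,-0.002,0.02,0,0,0],[0.078,0,0,0.035,0,0,0],[0.078,0,0,0.035,0,0,0],[0.078,0,0,0.035,0,0,0],[0.078,0,0,0.03,0,0,0],[0.078,0,0,0.02,0,0,0],[0.078,0,0,0.009,0,0,0],[0.078,0,0,0,0,0,0]]' 40 && python3 -m crank '[[0.072,0,0,0.003,0,0,0],[0.072,0,0,0.002,0,0,0],[0.072,0,0,0,0,0,0],[0.072,0,0,0,0,0,0],[0.055,0,0,0,0,0,0],[0.055,0,0,0,0,0,0],[0.055,0,0,0,0,0,0],[0.055,0,0,0,0,0,0]]' 30
```

```text
time_s: 4.15
tool_pos: [606.2, 128.7, 74.8]
tcp_rot: [-180.0, -0.0, -165.8]
contact_force: [0.4, 0.5, -0.2]
finger_gap: 0.917
grasp_force: 0.0
time_s: 5.15
tool_pos: [606.3, 128.8, 70.3]
tcp_rot: [-180.0, 0.0, -165.8]
contact_force: [-2.6, -0.0, 5.8]
finger_gap: 0.738
grasp_force: 32.8
```

```bash
python3 -m crank '[[0.075,0,0,0,0,0,0],[0.075,0,0,0,0,0,0],[0.075,0,0,-0.0035,0,0,0],[0.055,0,0,0,0,0,0],[0.055,0,0,0,0,0,0],[0.055,0,0,0,0,0,0],[0.055,0,0,0,0,0,0],[0.055,0,0,0,0,0,0]]' 35 && python3 -m crank '[[0.055,0,0,-0.008,0,0,0],[0.055,0,0,-0.03,0,0,0],[0.055,0,0,-0.04,0,0,0],[0.055,0,0,-0.04,0,0,0],[0.055,0,0,-0.04,0,0,0],[0.055,0,0,-0.04,0,0,0],[0.055,0,0,-0.03,0,0,0],[0.055,0,0,0,0,0,0]]'
python3 -c "
from h import *
go((549,-234,300,164.7))"
```

```text
time_s: 6.15
tool_pos: [606.4, 128.8, 74.3]
tcp_rot: [-180.0, 0.0, -165.8]
contact_force: [-4.4, -0.5, 10.2]
finger_gap: 0.73
grasp_force: 35.7
time_s: 7.15
tool_pos: [606.6, 128.8, 304.3]
tcp_rot: [-180.0, 0.2, -165.8]
contact_force: [0.6, -0.2, -1.5]
finger_gap: 0.728
grasp_force: 38.5
now [606.6 128.8 304.3] [-179.96    0.24 -165.78] t 7.15
shift mm [ 145.  -337.5    3.9] turn units [3.00e-03 4.00e-02 4.92e+00]
```

```bash
python3 -m crank '[[0.055,0.01,-0.023,0,0,0,0],[0.055,0.0165,-0.038,0,0,0,0],[0.055,0.0165,-0.038,0.001,0,0,0],[0.055,0.0165,-0.038,0.001,0,0,0],[0.055,0.0165,-0.038,0.001,0,0,0],[0.055,0.0165,-0.038,0.001,0,0,0],[0.055,0.0165,-0.038,0,0,0,0],[0.055,0.0165,-0.038,0,0,0,0]]' && python3 -m crank '[[0.055,0.0165,-0.038,0,0,0,0],[0.055,0.003,-0.0105,0,0,0,0.8],[0.055,0,0,0,0,0,1.2],[0.055,0,0,0,0,0,1.2],[0.055,0,0,0,0,0,1.2],[0.055,0,0,0,0,0,0.5],[0.055,0,0,0,0,0,0],[0.055,0,0,0,0,0,0]]'
python3 - <<'E'
from h import *
ci=arm.camera_info("wrist");p,d=arm.snapshot("wrist")
cv2.imwrite("pics/w2.png",p[...,::-1]);np.savez("pics/w2.npz",p=p,d=d,**ci)
print(pix([476.5,-214,23],ci))
go((476.5,-214,300,164.7))
E
```

```text
time_s: 8.15
tool_pos: [554.9, -183.4, 296.6]
tcp_rot: [180.0, -0.1, -165.8]
contact_force: [0.1, -0.4, -0.6]
finger_gap: 0.723
grasp_force: 38.5
time_s: 9.15
tool_pos: [548.4, -234.0, 297.0]
tcp_rot: [180.0, -0.0, 164.9]
contact_force: [-0.7, -0.2, -0.1]
finger_gap: 0.724
grasp_force: 38.5
[[318.13961186 122.63061782]]
now [ 548.5 -234.   297.2] [-1.8000e+02 -2.0000e-02  1.6488e+02] t 9.2
shift mm [74.7  0.5 -2.8] turn units [-0.    -0.003  0.03 ]
```

View pics/w2.png

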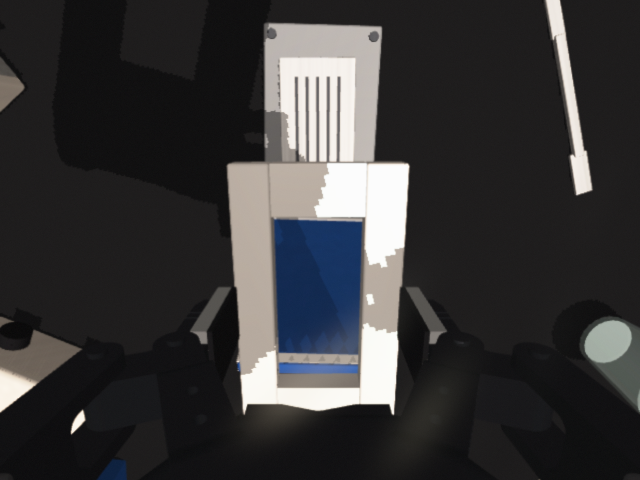

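The held separator fills the middle, with its far edge at v≈165 from u=230 to 408. The steel plate's robot-side end is visible with corners at (279,58) and (356,58). I'll check from depth that the held frame is level and how it sits in the hand, and locate the steel from its visible edges.

```bash
python3 - <<'E'
from h import *
f=np.load("pics/w2.npz");d=f["d"];p=f["p"].astype(int);ci={k:f[k] for k in("camera_matrix","D","R","t")}
o=arm.observe();T=Ro.from_euler("xyz",o["tcp_rot"],degrees=True)
def P(u,v):
    q=cv2.undistortPoints(np.float64([[[u,v]]]),ci["camera_matrix"],ci["D"])[0,0]
    return ci["R"].T@(d[v,u]*np.r_[q,1]-ci["t"])
for uv in((240,180),(250,180),(318,180),(390,180),(400,180),(318,210),(250,260),(390,260),(250,390),(318,398),(385,390),(385,320),(255,320)):
    print(uv,T.inv().apply(P(*uv)-o["tool_pos"]).round(1))
for v in(70,90,110,130,150):
    r=p[v].min(1);print(v,[ (u,r[u]) for u in range(270,300,2)],[(u,r[u]) for u in range(346,362,2)])
print([(v,p[v,[300,318,335]].min(1).tolist()) for v in range(52,64)])
# separator top rim: near edge row
print([(v,p[v,[240,300,380]].min(1).tolist()) for v in range(158,170)])
E
```

```text
(240, 180) [ 49.8 -27.2  65.4]
(250, 180) [ 49.9 -23.6  65.1]
(318, 180) [50.   0.3 64. ]
(390, 180) [50.  25.6 64.6]
(400, 180) [50.1 29.  64.1]
(318, 210) [39.2  0.3 65. ]
(250, 260) [ 20.4 -24.9  64.6]
(390, 260) [20.6 27.  64.2]
(250, 390) [-36.3 -27.6  64.8]
(318, 398) [-39.8   0.4  64.5]
(385, 390) [-36.4  28.1  65. ]
(385, 320) [-4.2 26.4 64.6]
(255, 320) [ -4.7 -24.2  65.4]
70 [(270, np.int64(176)), (272, np.int64(176)), (274, np.int64(175)), (276, np.int64(176)), (278, np.int64(154)), (280, np.int64(219)), (282, np.int64(235)), (284, np.int64(235)), (286, np.int64(236)), (288, np.int64(235)), (290, np.int64(235)), (292, np.int64(237)), (294, np.int64(237)), (296, np.int64(236)), (298, np.int64(235))] [(346, np.int64(236)), (348, np.int64(234)), (350, np.int64(235)), (352, np.int64(239)), (354, np.int64(236)), (356, np.int64(176)), (358, np.int64(178)), (360, np.int64(178))]
90 [(270, np.int64(175)), (272, np.int64(174)), (274, np.int64(175)), (276, np.int64(174)), (278, np.int64(171)), (280, np.int64(187)), (282, np.int64(236)), (284, np.int64(236)), (286, np.int64(237)), (2
[... 1685 characters left out ...]
nt64(236)), (350, np.int64(239)), (352, np.int64(239)), (354, np.int64(185)), (356, np.int64(180)), (358, np.int64(181)), (360, np.int64(180))]
[(52, [177, 178, 179]), (53, [177, 177, 180]), (54, [177, 178, 181]), (55, [177, 178, 180]), (56, [178, 182, 181]), (57, [198, 206, 197]), (58, [227, 232, 226]), (59, [232, 237, 236]), (60, [232, 237, 237]), (61, [233, 237, 237]), (62, [233, 237, 237]), (63, [232, 237, 237])]
[(158, [16, 130, 30]), (159, [16, 129, 29]), (160, [19, 125, 39]), (161, [44, 115, 68]), (162, [85, 112, 108]), (163, [114, 138, 163]), (164, [143, 163, 228]), (165, [156, 165, 246]), (166, [162, 166, 252]), (167, [163, 165, 252]), (168, [164, 165, 252]), (169, [163, 165, 252])]
```

```bash
python3 - <<'E'
from h import *
f=np.load("pics/w2.npz");ci={k:f[k] for k in("camera_matrix","D","R","t")}
o=arm.observe();T=Ro.from_euler("xyz",o["tcp_rot"],degrees=True);tp=o["tool_pos"]
F=lambda W:T.inv().apply(W-tp).round(2)
zs=tp[2]-64.6
print("sep front",F(world([(240,162.5),(318,162.7),(390,162.3)],ci,zs)))
print("sep sides",F(world([(230,175),(408,175),(238,300),(401,300)],ci,zs)))
L=F(world([(279,70),(280,90),(281,110),(281.7,150)],ci,23));Rr=F(world([(355.2,70),(354.7,90),(354.1,110),(353.3,130),(353,150)],ci,23))
print("steel front",F(world([(300,57),(318,57),(335,57)],ci,23)));print(L);print(Rr)
print("slopes",np.degrees(np.polyfit(L[:,0],L[:,1],1)[0]*1),np.degrees(np.polyfit(Rr[:,0],Rr[:,1],1)[0]))
E
```

```text
sep front [[ 55.99 -26.76  64.62]
 [ 55.93   0.3   64.62]
 [ 56.13  25.27  64.62]]
sep sides [[ 51.69 -30.48  64.62]
 [ 51.77  31.8   64.62]
 [  4.21 -30.24  64.6 ]
 [  4.28  32.14  64.6 ]]
steel front [[127.21 -14.63 274.21]
 [127.23   0.35 274.21]
 [127.25  14.49 274.21]]
[[117.1  -32.34 274.21]
 [101.24 -31.86 274.2 ]
 [ 85.01 -31.37 274.2 ]
 [ 51.37 -31.52 274.19]]
[[117.19  31.56 274.21]
 [101.33  31.53 274.2 ]
 [ 85.1   31.42 274.2 ]
 [ 68.48  31.14 274.19]
 [ 51.46  31.29 274.19]]
slopes -0.6796674705084356 0.3234222335736792
```

```bash
python3 -m crank '[[0.055,0.02,-0.0001,0,0,0,0],[0.055,0.03,-0.0001,0,0,0,0],[0.055,0.0222,-0.0001,0,0,0,0],[0.055,0,0,0.025,0,0,0],[0.055,0,0,0.04,0,0,0],[0.055,0,0,0.04,0,0,0],[0.055,0,0,0.04,0,0,0],[0.055,0,0,0.025,0,0,0]]' && python3 -m crank '[[0.055,0,0,0.012,0,0,0],[0.055,0,0,0.008,0,0,0],[0.055,0,0,0.004,0,0,0],[0.055,0,0,0.002,0,0,0],[0.055,0,0,0.001,0,0,0],[0.055,0,0,0.001,0,0,0],[0.055,0,0,0,0,0,0],[0.055,0,0,0,0,0,0]]'
python3 -c "
from h import *
go((476.5,-214,97.5,164.8))"
```

```text
time_s: 10.2
tool_pos: [478.2, -215.1, 125.6]
tcp_rot: [180.0, -0.1, 164.9]
contact_force: [1.2, -0.2, -0.7]
finger_gap: 0.721
grasp_force: 38.5
time_s: 11.2
tool_pos: [478.8, -215.5, 99.5]
tcp_rot: [-180.0, 0.0, 164.8]
contact_force: [-0.4, -0.4, -1.0]
finger_gap: 0.728
grasp_force: 38.5
now [ 478.8 -215.5   99.5] [-1.7999e+02  1.0000e-02  1.6482e+02] t 11.2
shift mm [2.6 0.8 2. ] turn units [-0.002  0.001  0.003]
```

```bash
python3 -m crank '[[0.055,0,0,0.0005,0,0,0],[0.055,0,0,0.0005,0,0,0],[0.055,0,0,0.0005,0,0,0],[0.055,0,0,0.0003,0,0,0],[0.055,0,0,0.0002,0,0,0],[0.055,0,0,0,0,0,0],[0.055,0,0,0,0,0,0],[0.055,0,0,0,0,0,0]]'
```

```text
time_s: 12.2
tool_pos: [478.7, -215.4, 97.5]
tcp_rot: [-180.0, -0.0, 164.8]
contact_force: [-0.6, 0.7, 1.2]
finger_gap: 0.722
grasp_force: 38.7
```

```bash
python3 -m crank '[[0.066,0,0,0.0004,0,0,0],[0.068,0,0,0,0,0,0],[0.07,0,0,0,0,0,0],[0.074,0,0,0,0,0,0],[0.078,0,0,0,0,0,0],[0.08,0,0,-0.005,0,0,0],[0.08,0,0,-0.03,0,0,0],[0.08,0,0,-0.05,0,0,0]]' && python3 -m crank '[[0.08,-0.02,0,-0.05,0,0,0],[0.08,-0.03,0,-0.05,0,0,0],[0.08,-0.03,0,-0.02,0,0,0],[0.08,0,0,0,0,0,0],[0.08,0,0,0,0,0,0],[0.08,0,0,0,0,0,0],[0.08,0,0,0,0,0,0],[0.08,0,0,0,0,0,0]]'
python3 - <<'E'
from h import *
ci=arm.camera_info("wrist");p,d=arm.snapshot("wrist")
cv2.imwrite("pics/w3.png",p[...,::-1]);np.savez("pics/w3.npz",p=p,d=d,**ci)
t,_=arm.snapshot("top");ct=arm.camera_info("top");np.savez("pics/top3.npz",p=t)
c=cv2.resize(t[220:320,400:480],None,fx=5,fy=5,interpolation=2);cv2.imwrite("pics/c3.png",np.hstack([cv2.resize(p,(400,300))[:, :],])[...,::-1])
z=p[0:340,180:460];z=cv2.resize(z,None,fx=500/340,fy=500/340,interpolation=2)
cv2.imwrite("pics/w3c.png",np.hstack([z[:, :400],c[:500]])[:, :800,::-1])
go((427.4,206,300,173.7))
E
```

```text
time_s: 13.2
tool_pos: [478.2, -215.1, 182.1]
tcp_rot: [180.0, -0.2, 164.8]
contact_force: [0.6, 0.1, 0.5]
finger_gap: 0.938
grasp_force: 0.0
time_s: 14.2
tool_pos: [555.7, -236.3, 302.0]
tcp_rot: [-180.0, -0.0, 164.8]
contact_force: [0.5, 0.5, 0.9]
finger_gap: 0.938
grasp_force: 0.0
now [ 555.9 -236.3  302. ] [-179.99   -0.    164.82] t 14.3
shift mm [239.8 393.2   2. ] turn units [-1.000e-03 -0.000e+00 -1.481e+00]
```

View pics/w3c.png

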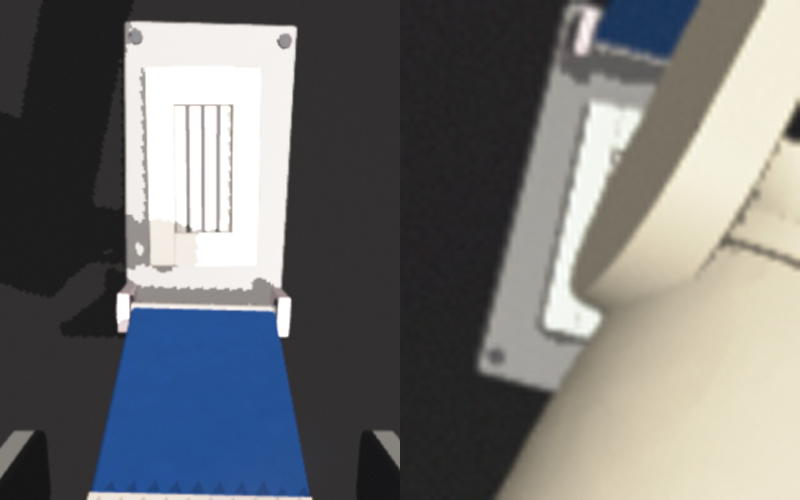

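The left half shows the separator in the cell. No steel shows outside its outline, only through the window. I'll measure its centre against the wrist estimate of the steel.

```bash
python3 - <<'E'
from h import *
f=np.load("pics/w3.npz");d=f["d"];p=f["p"].astype(int);ci={k:f[k] for k in("camera_matrix","D","R","t")}
# depth-based: world height map
v,u=np.mgrid[0:200,250:400]; q=cv2.undistortPoints(np.float64(np.c_[u.ravel(),v.ravel()]).reshape(-1,1,2),ci["camera_matrix"],ci["D"]).reshape(-1,2)
z=d[0:200,250:400].ravel(); W=(z[:,None]*np.c_[q,np.ones(len(q))]-ci["t"])@ci["R"]
o=arm.observe();T=Ro.from_euler("xyz",o["tcp_rot"],degrees=True)
F=T.inv().apply(W-o["tool_pos"])
h=(W[:,2]>29)&(W[:,2]<38)&(abs(F[:,0]-78)<75)
S=F[h]; print("sep z",np.median(S[:,2]),np.median(W[h,2]),"x",S[:,0].min(),S[:,0].max(),"y",S[:,1].min(),S[:,1].max(),h.sum())
m=np.zeros((480,640),np.uint8); m[0:200,250:400]=h.reshape(200,150)*1
c=np.argwhere(m)[0]; r=rect(cv2.morphologyEx(m,cv2.MORPH_CLOSE,np.ones((3,3))),(c[1],c[0]),ci,33);print(r)
s=T.inv().apply(np.r_[r[0],33]-o["tool_pos"]);print("sep tool",s)
T2=Ro.from_euler("xyz",[180,0,164.88],degrees=True);print("steel wrist est",np.array([548.5,-234,297.2])+T2.apply([72.2,-.1,274]))
zz=(W[:,2]>20)&(W[:,2]<26);print("steel-level points xy range",F[zz].min(0),F[zz].max(0),zz.sum())
# steel inside window and just around
E
```

```text
sep z 269.4097487157907 32.609328584176254 x 8.556335983960036 135.15077806965814 y -48.51474909584723 49.396981306212275 6632
(array([ 478.4, -215.4], dtype=float32), np.float32(109.1), np.float32(63.9), np.float32(164.92))
sep tool [ 8.02284696e+01 -6.90760998e-02  2.69020857e+02]
steel wrist est [ 478.77336153 -215.26378141   23.2       ]
steel-level points xy range [  6.8036457  -48.23231424 276.13281988] [117.05770103  49.0454298  281.80675531] 3458
```

```bash
python3 -m crank '[[0.08,0.012,0.0193,0,0,0,0],[0.08,0.024,0.0393,0,0,0,0],[0.08,0.024,0.0393,0,0,0,0],[0.08,0.024,0.0393,0,0,0,0],[0.08,0.024,0.0393,0,0,0,0],[0.08,0.024,0.0393,0.005,0,0,0],[0.08,0.024,0.0393,0.01,0,0,0],[0.08,0.024,0.0393,0.01,0,0,0]]' && python3 -m crank '[[0.08,0.024,0.0393,0.01,0,0,0],[0.08,0.024,0.0393,0.005,0,0,0],[0.08,0.0118,0.0203,0,0,0,-0.7],[0.08,0,0,0,0,0,-0.78],[0.08,0,0,0,0,0,0],[0.08,0,0,0,0,0,0],[0.08,0,0,0,0,0,0],[0.08,0,0,0,0,0,0]]'
python3 - <<'E'
from h import *
ci=arm.camera_info("wrist");p,d=arm.snapshot("wrist");p=p.astype(int);np.savez("pics/w4.npz",p=p,d=d,**ci)
m=cv2.morphologyEx(((p[...,0]>110)&(p[...,0]>p[...,2]+50)).astype(np.uint8),cv2.MORPH_CLOSE,np.ones((9,9)))
s=pix([427.4,206,8],ci)[0].astype(int);r=rect(m,s,ci,8);print(s,r)
go((*r[0],75,r[3]))
E
```

```text
time_s: 15.3
tool_pos: [457.9, 96.9, 276.9]
tcp_rot: [180.0, 0.0, 164.8]
contact_force: [0.7, 0.6, 0.8]
finger_gap: 0.937
grasp_force: 0.0
time_s: 16.3
tool_pos: [427.6, 205.8, 262.0]
tcp_rot: [-180.0, -0.0, 173.6]
contact_force: [0.0, 0.6, -0.6]
finger_gap: 0.939
grasp_force: 0.0
[317 211] (array([428.8, 204.9], dtype=float32), np.float32(110.2), np.float32(64.9), np.float32(173.71))
now [427.6 205.9 262. ] [-179.99   -0.    173.65] t 16.35
shift mm [ -1.3  -0.8 187. ] turn units [-0.001 -0.001 -0.01 ]
```

```bash
python3 -m crank '[[0.08,-0.0006,-0.0004,0.02,0,0,0],[0.08,0,0,0.035,0,0,0],[0.08,0,0,0.035,0,0,0],[0.08,0,0,0.035,0,0,0],[0.08,0,0,0.03,0,0,0],[0.076,0,0,0.02,0,0,0],[0.076,0,0,0.009,0,0,0],[0.076,0,0,0,0,0,0]]' 60 && python3 -m crank '[[0.072,0,0,0.004,0,0,0],[0.072,0,0,0.003,0,0,0],[0.068,0,0,0,0,0,0],[0.055,0,0,0,0,0,0],[0.055,0,0,0,0,0,0],[0.055,0,0,0,0,0,0],[0.055,0,0,0,0,0,0],[0.055,0,0,0,0,0,0]]' 60
```

```text
time_s: 17.35
tool_pos: [428.1, 205.5, 78.0]
tcp_rot: [-180.0, -0.0, 173.7]
contact_force: [-0.1, -0.2, -0.1]
finger_gap: 0.889
grasp_force: 0.0
time_s: 18.35
tool_pos: [428.2, 205.5, 71.8]
tcp_rot: [-180.0, 0.0, 173.7]
contact_force: [-5.3, -4.1, 15.0]
finger_gap: 0.719
grasp_force: 61.4
```

```bash
python3 -m crank '[[0.055,0,0,-0.005,0,0,0],[0.055,0,0,-0.02,0,0,0],[0.055,0,0,-0.035,0,0,0],[0.055,0,0,-0.04,0,0,0],[0.055,0,0,-0.04,0,0,0],[0.055,0,0,-0.04,0,0,0],[0.055,0,0,-0.03,0,0,0],[0.055,0,0,-0.02,0,0,0]]'
python3 -c "
from h import *
a=np.radians(-15.1)
go((478.4+75*np.cos(a),-215.4+75*np.sin(a),305,164.9))"
```

```text
time_s: 19.35
tool_pos: [428.0, 205.6, 302.5]
tcp_rot: [180.0, 0.1, 173.7]
contact_force: [-0.9, 0.5, -4.6]
finger_gap: 0.717
grasp_force: 66.9
now [428.  205.6 302.5] [1.7998e+02 5.0000e-02 1.7370e+02] t 19.35
shift mm [-170.4 -424.4   -2.5] turn units [0.004 0.008 1.467]
```

```bash
python3 -m crank '[[0.055,-0.008,-0.02,0,0,0,0],[0.055,-0.0145,-0.036,0,0,0,0],[0.055,-0.0145,-0.036,0,0,0,0],[0.055,-0.0145,-0.036,0,0,0,0],[0.055,-0.0145,-0.036,0,0,0,0],[0.055,-0.0145,-0.036,0,0,0,0],[0.055,-0.0145,-0.036,0,0,0,0],[0.055,-0.0145,-0.036,0,0,0,0]]' && python3 -m crank '[[0.055,-0.0145,-0.036,0,0,0,0],[0.055,-0.0145,-0.036,0,0,0,0],[0.055,-0.0145,-0.036,0,0,0,0],[0.055,-0.0145,-0.036,0,0,0,0],[0.055,-0.0029,-0.0084,0,0,0,0.6],[0.055,0,0,0,0,0,0.867],[0.055,0,0,0,0,0,0],[0.055,0,0,0,0,0,0]]'
python3 - <<'E'
from h import *
ci=arm.camera_info("wrist");p,d=arm.snapshot("wrist");np.savez("pics/w5.npz",p=p,d=d,**ci);cv2.imwrite("pics/w5.png",p[...,::-1])
o=arm.observe();T=Ro.from_euler("xyz",o["tcp_rot"],degrees=True)
v,u=np.mgrid[0:470,100:540]; q=cv2.undistortPoints(np.float64(np.c_[u.ravel(),v.ravel()]).reshape(-1,1,2),ci["camera_matrix"],ci["D"]).reshape(-1,2)
z=d[0:470,100:540].ravel(); W=(z[:,None]*np.c_[q,np.ones(len(q))]-ci["t"])@ci["R"]; F=T.inv().apply(W-o["tool_pos"])
r=p[0:470,100:540].reshape(-1,3).astype(int);h=(r[:,0]>r[:,2]+40)&(F[:,2]<90)&(F[:,2]>40)
S=F[h];A=np.c_[S[:,:2],np.ones(len(S))];k=np.linalg.lstsq(A,S[:,2],rcond=None)[0]
print("copper top plane",k,"x",S[:,0].max(),"y",np.percentile(S[:,1],[.2,99.8]))
for y0,y1 in((-30,-15),(-8,8),(15,30)):
    b=S[(S[:,1]>y0)&(S[:,1]<y1)];print("front edge",b[:,0].max())
go((478.4,-215.4,97,164.9))
E
```

```text
time_s: 20.35
tool_pos: [507.1, -78.0, 300.9]
tcp_rot: [180.0, -0.0, 173.7]
contact_force: [0.7, 0.9, -5.1]
finger_gap: 0.71
grasp_force: 67.0
time_s: 21.35
tool_pos: [550.8, -234.8, 301.0]
tcp_rot: [180.0, -0.0, 165.0]
contact_force: [-0.1, -0.3, -4.4]
finger_gap: 0.711
grasp_force: 67.0
copper top plane [1.61529472e-03 2.00159895e-05 6.44539995e+01] x 54.691178857874235 y [-31.48419178  31.89676622]
front edge 54.665379921659465
front edge 54.67228540170019
front edge 54.691178857874235
now [ 550.8 -234.8  301. ] [-1.8000e+02 -1.0000e-02  1.6501e+02] t 21.4
shift mm [ 75.  -0. 204.] turn units [-0.001 -0.001  0.018]
```

View pics/w5.png

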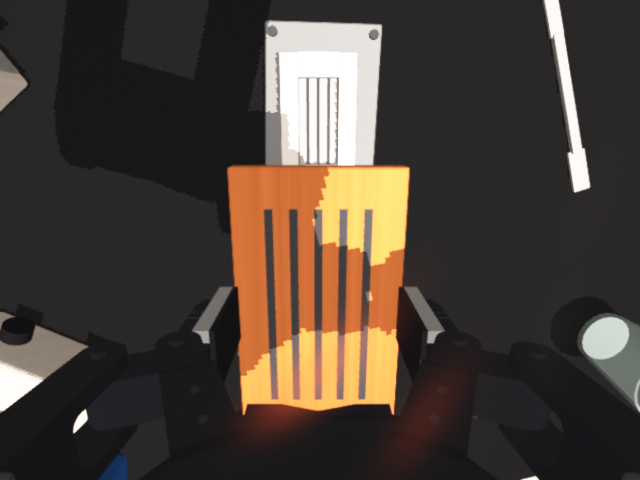

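The held copper plate is level and square, with its front edge at v≈166, and the separator lies ahead of it with its front edge at v≈52. Next is a shift of 75.8 mm in tool x, then down.

```bash
python3 -m crank '[[0.055,0.02,0,0,0,0,0.01],[0.055,0.034,0,0,0,0,0],[0.055,0.0218,0,0,0,0,0],[0.055,0,0,0.025,0,0,0],[0.055,0,0,0.04,0,0,0],[0.055,0,0,0.04,0,0,0],[0.055,0,0,0.04,0,0,0],[0.055,0,0,0.025,0,0,0]]' && python3 -m crank '[[0.055,0,0,0.012,0,0,0],[0.055,0,0,0.006,0,0,0],[0.055,0,0,0.003,0,0,0],[0.055,0,0,0.002,0,0,0],[0.055,0,0,0.001,0,0,0],[0.055,0,0,0.0005,0,0,0],[0.055,0,0,0,0,0,0],[0.055,0,0,0,0,0,0]]'
```

```text
time_s: 22.4
tool_pos: [477.2, -214.7, 129.3]
tcp_rot: [180.0, -0.1, 164.9]
contact_force: [-0.4, -0.6, -3.7]
finger_gap: 0.714
grasp_force: 67.1
time_s: 23.4
tool_pos: [477.7, -215.2, 106.6]
tcp_rot: [-180.0, 0.0, 164.8]
contact_force: [0.3, 0.0, -4.3]
finger_gap: 0.713
grasp_force: 67.0
```

```bash
python3 -m crank '[[0.055,0,0,0.0004,0,0,0],[0.055,0,0,0.0004,0,0,0],[0.055,0,0,0.0004,0,0,0],[0.055,0,0,0.0003,0,0,0],[0.055,0,0,0,0,0,0],[0.055,0,0,0,0,0,0],[0.055,0,0,0,0,0,0],[0.055,0,0,0,0,0,0]]'
```

```text
time_s: 24.4
tool_pos: [477.7, -215.2, 105.1]
tcp_rot: [-180.0, -0.0, 164.8]
contact_force: [-0.7, 1.5, -2.6]
finger_gap: 0.71
grasp_force: 67.5
```

```bash
python3 -m crank '[[0.055,0,0,0.0004,0,0,0],[0.055,0,0,0,0,0,0],[0.066,0,0,0,0,0,0],[0.068,0,0,0,0,0,0],[0.07,0,0,0,0,0,0],[0.074,0,0,0,0,0,0],[0.078,0,0,0,0,0,0],[0.08,0,0,-0.005,0,0,0]]' && python3 -m crank '[[0.08,0,0,-0.03,0,0,0],[0.08,0,0,-0.05,0,0,0],[0.08,0,0,-0.05,0,0,0],[0.08,-0.025,0,-0.05,0,0,0],[0.08,-0.04,0,-0.02,0,0,0],[0.04,-0.015,0,0,0,0,0],[0.0,0,0,0,0,0,0],[0.0,0,0,0,0,0,0]]'
python3 - <<'E'
from h import *
ci=arm.camera_info("wrist");p,d=arm.snapshot("wrist");np.savez("pics/w6.npz",p=p,d=d,**ci);cv2.imwrite("pics/w6.png",p[...,::-1])
p=p.astype(int);m=cv2.morphologyEx(((p[...,0]>70)&(p[...,0]>p[...,2]+25)).astype(np.uint8),cv2.MORPH_CLOSE,np.ones((9,9)))
s=pix([478,-215,41],ci)[0].astype(int);print(s,rect(m,s,ci,41))
go((478,-215,300,164.8))
E
```

```text
time_s: 25.4
tool_pos: [477.5, -215.1, 109.5]
tcp_rot: [180.0, -0.0, 164.8]
contact_force: [0.4, 0.0, 0.0]
finger_gap: 0.934
grasp_force: 0.0
time_s: 26.4
tool_pos: [554.1, -235.8, 308.8]
tcp_rot: [180.0, -0.1, 164.8]
contact_force: [1.0, 0.5, 0.3]
finger_gap: 0.302
grasp_force: 0.0
[317 117] (array([ 478.4, -215.4], dtype=float32), np.float32(109.9), np.float32(65.1), np.float32(164.93))
now [ 554.1 -235.8  309.1] [ 1.7999e+02 -7.0000e-02  1.6483e+02] t 26.45
shift mm [78.9  0.2  9.2] turn units [ 0.001 -0.012  0.005]
```

View pics/w6.png

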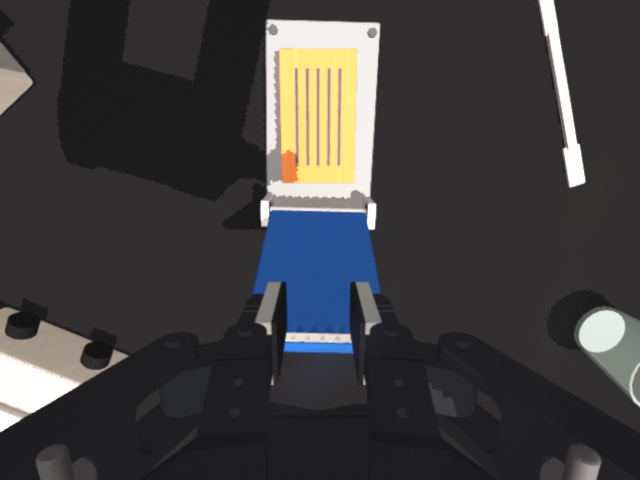

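The copper plate lies over the separator at the same measured centre (478.4,-215.4), and nothing white shows around it. The cover's white free edge is at v≈338. I'll get the cover angle from depth.

```bash
python3 - <<'E'
from h import *
f=np.load("pics/w6.npz");d=f["d"];ci={k:f[k] for k in("camera_matrix","D","R","t")}
ux=np.array([np.cos(np.radians(-15.7)),np.sin(np.radians(-15.7))])
for u,v in((318,225),(318,250),(318,300),(318,325),(318,337),(318,345)):
    q=cv2.undistortPoints(np.float64([[[u,v]]]),ci["camera_matrix"],ci["D"])[0,0]
    W=ci["R"].T@(d[v,u]*np.r_[q,1]-ci["t"]); w=W[:2]-[477.7,-215]
    print(v,"s",(w@ux).round(1),"lat",(w@[-ux[1],ux[0]]).round(1),"z",W[2].round(1))
c=[(267,220),(371,220)]
print(world(c,ci,42))
E
python3 -m crank '[[0.0,0,0,0,0,0,0],[0.0,-0.02,0,0,0,0,0],[0.0,-0.03,0,0,0,0,0],[0.0,-0.026,0,0,0,0,0],[0.0,0,0,0,0,0,0],[0.0,0,0,0,0,0,0],[0.0,0,0,0,0,0,0],[0.0,0,0,0,0,0,0]]' 40
```

```text
225 s 86.0 lat 1.2 z 73.9
250 s 97.5 lat 1.3 z 106.2
300 s 115.3 lat 1.5 z 156.0
325 s 121.4 lat 1.5 z 177.3
337 s 124.8 lat 1.5 z 185.1
345 s 127.2 lat 1.6 z 189.6
[[ 551.69075402 -282.34716243   42.        ]
 [ 576.20333376 -191.55372822   42.        ]]
time_s: 27.45
tool_pos: [627.9, -255.9, 310.1]
tcp_rot: [-180.0, 0.0, 164.8]
contact_force: [-0.6, 0.4, -0.4]
finger_gap: 0.0
grasp_force: 0.0
```

```bash
python3 -m crank '[[0.0,0,0,0.02,0,0,0],[0.0,0,0,0.03,0,0,0],[0.0,0,0,0.022,0,0,0],[0.0,0,0,0,0,0,0],[0.0,0.008,0,0,0,0,0],[0.0,0.008,0,0,0,0,0],[0.0,0.008,0,0,0,0,0],[0.0,0.008,0,0,0,0,0]]'
```

```text
time_s: 28.45
tool_pos: [596.9, -247.5, 238.2]
tcp_rot: [-180.0, 0.1, 164.8]
contact_force: [2.4, -0.7, 1.3]
finger_gap: 0.001
grasp_force: 1.0
```

```bash
python3 -m crank '[[0.0,0.008,0,0,0,0,0],[0.0,0.008,0,0,0,0,0],[0.0,0.0085,0,0,0,0,0],[0.0,0.010,0,0.0005,0,0,0],[0.0,0.010,0,0.0006,0,0,0],[0.0,0.010,0,0.0023,0,0,0],[0.0,0.010,0,0.0023,0,0,0],[0.0,0.0094,0,0.004,0,0,0]]'
```

```text
time_s: 29.45
tool_pos: [525.4, -228.1, 227.8]
tcp_rot: [-180.0, 0.0, 164.8]
contact_force: [0.9, -0.0, 1.7]
finger_gap: 0.002
grasp_force: 0.7
```

```bash
python3 -m crank '[[0.0,0.0094,0,0.004,0,0,0],[0.0,0.0086,0,0.0055,0,0,0],[0.0,0.0086,0,0.0055,0,0,0],[0.0,0.0075,0,0.007,0,0,0],[0.0,0.0075,0,0.007,0,0,0],[0.0,0.0062,0,0.0082,0,0,0],[0.0,0.0062,0,0.0082,0,0,0],[0.0,0.0046,0,0.0091,0,0,0]]'
```

```text
time_s: 30.45
tool_pos: [469.1, -212.9, 172.8]
tcp_rot: [-180.0, -0.0, 164.8]
contact_force: [-0.4, -0.3, 1.6]
finger_gap: -0.001
grasp_force: 0.4
```

```bash
python3 -m crank '[[0.0,0.0046,0,0.0091,0,0,0],[0.0,0.003,0,0.0097,0,0,0],[0.0,0.003,0,0.0097,0,0,0],[0.0,0.0015,0,0.01,0,0,0],[0.0,0.0006,0,0.005,0,0,0],[0.0,0.0004,0,0.003,0,0,0],[0.0,0,0,0.0012,0,0,0],[0.0,0,0,0,0,0,0]]'
```

```text
time_s: 31.45
tool_pos: [457.0, -209.6, 125.8]
tcp_rot: [-180.0, 0.0, 164.8]
contact_force: [0.1, 0.3, 0.1]
finger_gap: -0.002
grasp_force: 0.0
```

```bash
python3 -m crank '[[0.0,0,0,0.0008,0,0,0],[0.0,0,0,0.0006,0,0,0],[0.0,0,0,0.0004,0,0,0],[0.0,0,0,0.0004,0,0,0],[0.0,0,0,0,0,0,0],[0.0,0,0,0,0,0,0],[0.0,0,0,0,0,0,0],[0.0,0,0,0,0,0,0]]'; python3 - <<'E'
from h import *
ci=arm.camera_info("scene");p,d=arm.snapshot("scene");c=cv2.resize(p[200:400,60:260],(600,600),interpolation=2);cv2.imwrite("pics/s7.png",c[...,::-1])
E
```

```text
time_s: 32.45
tool_pos: [456.9, -209.6, 124.0]
tcp_rot: [-180.0, 0.0, 164.8]
contact_force: [-2.1, 2.0, 8.4]
finger_gap: -0.0
grasp_force: 4.3
```

View pics/s7.png

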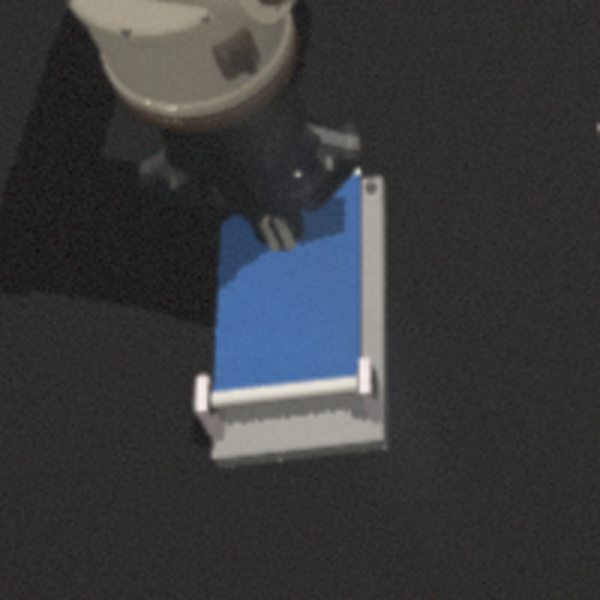

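The cover lies flat, with the closed fingertips on it at (278,235). The 8 N reading means it's on the hard stop. I'll let go, raise the tool and check the cover's height.

```bash
python3 -m crank '[[0.0,0,0,-0.003,0,0,0],[0.0,0,0,-0.02,0,0,0],[0.0,0,0,-0.04,0,0,0],[0.0,0,0,-0.04,0,0,0],[0.0,0,0,-0.03,0,0,0],[0.0,0,0,-0.02,0,0,0],[0.0,0,0,0,0,0,0],[0.0,0,0,0,0,0,0]]'; python3 - <<'E'
from h import *
ci=arm.camera_info("wrist");p,d=arm.snapshot("wrist")
ux=np.array([np.cos(np.radians(-15.7)),np.sin(np.radians(-15.7))])
for s in(-60,-45,-25,0,25,50,75):
    for l in(-30,30):
        u,v=pix([*(np.array([477.7,-215])+s*ux+l*np.array([-ux[1],ux[0]])),51.5],ci)[0].astype(int)
        if 0<=u<640 and 0<=v<480:
            q=cv2.undistortPoints(np.float64([[[u,v]]]),ci["camera_matrix"],ci["D"])[0,0]
            print(s,l,(ci["R"].T@(d[v,u]*np.r_[q,1]-ci["t"]))[2].round(1),p[v,u])
E
```

```text
time_s: 33.5
tool_pos: [456.7, -209.4, 275.6]
tcp_rot: [180.0, -0.1, 164.8]
contact_force: [0.8, -0.1, -0.6]
finger_gap: 0.0
grasp_force: 0.0
-60 -30 51.4 [ 82 156 239]
-60 30 51.2 [249 255 255]
-45 -30 49.8 [ 73 150 237]
-45 30 50.0 [124 240 255]
-25 -30 51.6 [119 235 255]
-25 30 51.4 [127 240 255]
0 -30 51.8 [124 236 255]
0 30 50.7 [122 236 255]
25 -30 50.3 [123 236 255]
25 30 51.1 [122 236 255]
50 -30 216.3 [ 83 144 231]
50 30 218.0 [59 60 82]
75 -30 248.6 [58 56 60]
75 30 249.0 [ 71  76 114]
```

The cover reads about 51 mm along the visible part, which matches level (51.5 mm). Handing in.

```bash
python3 -c "
from station import arm
print(arm.job_done())"
```

```text
the job is handed in; nothing more can be done
None
```

I laid the separator and then the copper plate on the steel plate, with their centres within about 0.5 mm by camera, folded the cover level, let go, and handed the job in at about 34 s; no verdict came back.

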